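Open the medicine safe with its override key

ROBOT

A 6-joint arm with a two-finger parallel gripper is mounted at the origin on the work surface; the furniture and walls round the work are solid. World frame = base frame: x ahead of the robot, y to its left, z up, the work surface at z = 0. Lengths are in m, angles in rad, forces in N, time in s.
With the tool pointing down it reaches from about 0.325 to 0.875 m from the base axis. Payload 4.4 kg.
Tool frame: the origin (TCP) lies at the very end of the fingers, on their centre line; the grasp point (between the pads) lies 19 mm behind it; z points along the fingers, y is the line along which they close (so a half turn about z gives the same grasp; the last joint's range is limited). The gripper opens to 85 mm and grips with 20 to 120 N. Pads are 22 mm wide; open, the fingers measure 114 mm over their backs; the gripper's body (76 mm by 85 mm) begins 54 mm behind the grasp point. The pads swing forward as they close: fully open they stand 13 mm farther back than shut.
Start: joints at [1.109, 0.207, 1.542, -0, 1.393, -0.15], TCP at [0.176, 0.547, 0.231] pointing down, gripper open.
Joint ranges: [-2.73, 2.73], [-0.86, 2.22], [0.23, 2.46], [-1.11, 4.25], [0.08, 2.63], [-2.82, 2.82]. Speed limits (rad/s): [2.79, 2.79, 3.14, 3.14, 3.14, 3.14].

INTERFACE

Orientations are given as a unit quaternion [w, x, y, z].
In Python, from station import ctrl gives the robot as it stands. The module is installed in compiled form; this text tells all that it offers.
- The arm moves only by the tool send_rows, never from a script. Its argument "steps" is a list of rows, each a list of 2 entries, a list of its own where there are three numbers: the shift along the tool's x, y, z each as a share of 25 mm, from -1 to 1, then the turn, a rotation vector about the tool's x, y, z each as a share of 6 degrees, from -1 to 1. A call has 1 to 8 rows; each row shifts and turns the commanded pose from where the row before left it, along the tool's axes as they then stand; what a row does not reach is not made up. A row lasts 1/12 s, in which the tool goes at most 41.7 mm and 7.16 degrees, less where a joint would pass 70% of its speed; a pose out of reach is approached as far as the arm can. A call with a number of a shift or a turn outside -1 to 1 is refused whole. A call with a gripper value outside its range is refused whole. "grip" is the closure, from -1 (fully open) to 1 (shut), so that 0 is half open, set as the call begins (left out, the last holds). The fingers move at their own pace and stop on an object; "newtons" is the grip in N (left out, the last holds). Time passes only in rows, so rows that do not move let the fingers close. It gives the time, the measured TCP pose, the force, the opening and the grip force at its end, in the units of the state.
- ctrl.get_state(): the state, without advancing time (a new reading comes with each control period).
- ctrl.snapshot(name): name is "scene" or "top" or "wrist"; returns the picture (400x640x3 uint8, red, green, blue); there is no depth.
- ctrl.calibration(name): a dict with "fx", "fy", "cx", "cy" (pixels), "extrinsics" (4x4, takes a point from world to camera coordinates); the wrist camera has in their place "mount" (4x4, takes a point from camera to tool coordinates, whose origin is the TCP and whose axes are the flange's). Camera axes: x right, y up, looking along -z (the intrinsics and any distortion apply to the point x, -y, -z); pixel columns grow to the right and rows downward; lengths in m; the calibration is good to about 2 mm. The wrist camera is an equidistant fisheye: a pixel r from the principal point sees the ray r / f radians off the axis. A picture is of the moment at which its call begins: read the wrist's pose just before it. calibration takes no time and is no camera call.
- ctrl.sign_off(): hands the job in; it is judged then, once.
Trained networks look in the newest picture that a camera, given by its name, has taken for a name from the list of things; names that differ only in an ending like _2 or _b are one class to them, and where a whole thing is asked for, a point or a joint stands for the part that bears it (a point fixed in the world has none). Each returns a list of dicts, best first, with "p" (0 to 1); they miss things now and then, are a little off and sometimes report something else, mostly with a low value. They report only what shows in the picture. A call takes as long as a camera call.
- ctrl.outline_of(camera, name): "pixels" (400x640 bool, what is visible of it).
- ctrl.place_of(camera, name): "point" ([x, y, z] in m, in world coordinates, good to about 4 mm: a listed point, or the origin of a listed thing).
The state is a dict: "t": time; "joints": joint angles; "qvel": joint speeds; "tau": joint torques, N m; "ee_pos": TCP position; "orientation": TCP orientation; "wrist_force": force on the tool from outside, world axes, zero at the start; "ft_torque": the same for the moment, N m; "grip_width": finger opening in m; "gripper_force": force on a finger pad.
Only numpy, scipy, OpenCV 4.12 (cv2) and the standard library are available. Lean on these libraries where they do the work, as an engineer would, in place of code of your own. Each camera call takes 0.05 s, during which the arm holds its last target. There are 200 camera calls.

TASK

The keypad of the small medicine safe is dead, so open it with the override key: take the red-capped key out of the wooden key stand, feel it into the lock on the safe's deck until it is fully home, turn it clockwise until the bolt lets go and the lid springs up, and leave the key standing in the lock. The lock barrel sits twisted somewhat clockwise in its hole, so feel for the keyway with a light hand and do not force the key; leave the black-capped key and the other things where they are.

Things in the scene. Friction and masses are not known exactly. Their poses are not given: they have to be found in the camera images.
- safe: dark grey steel top-opening safe, fixed, 250 (x) x 300 (y) x 110 mm high; origin: centre of its underside; z up, +x towards its hinged back edge. The front 92 mm of its top is a fixed deck with a dead keypad (+y half, up to 5 mm proud) and the lock (-y half); behind it lies the lid, flush with the deck, its front edge 47 mm behind the lock's axis
- keyhole (a point): on the lock's axis at the plug's face, flush with the deck; axes those of the safe. Round brass plug with a keyway 15.6 x 4.8 mm whose long side would lie along x; but the whole lock barrel has been clamped twisted clockwise (seen from above) by an unknown 0.25 to 1.25 rad, which this pose does not show. Bevels at 45 degrees, 3 mm wide, run along both long sides of the keyway
- lock_ring (a point): top centre of the steel ring round the plug, 41 mm across, 2 mm proud. The key goes in freely within about 0.1 rad of the keyway's angle; farther off it binds, the shallower the farther (about 10 mm deep at 0.22 rad, 6 at 0.35, 4 beyond), and the moment on it points towards the keyway. Press by 5 N, turn, press again. Over 34 N summed over all contacts (10 N of push on a bound key) is forcing it
- lock_seat (a point): on the lock's axis 28 mm below the plug's face: where the key's tip is when fully home (shoulder on the plug's face). Over the last 6 mm a spring pin pushes back with up to 5 N. Unless the key is within 2 mm of home the plug is locked: keep the key pressed down while turning. Once turned by 0.4 rad the plug holds the pin down; a key let go then rises by 2 mm at most
- lid (a joint): lid angle in rad: 0 shut and locked; about 0.3 once the bolt has let go (a spring lifts it, front edge some 45 mm up). The bolt lets go when the key stands 1.5 to 1.65 rad clockwise (seen from above) of the safe's x; the plug turns stiffly, by 0.06 to 0.1 N m; its stop lies 1.55 rad from where the key went in
- lid_edge (a point): middle of the lid's front edge, on its top face
- key_red: the safe's key, about 30 g, red plastic cap, upright (blade down) in the stand. Origin: centre of its shoulder, where blade meets head; z up, x along the blade's width, y across its thickness. Steel neck 20 x 8 mm, z 0 to 10; cap 30 mm wide (x), 9 mm thick (y), z 9 to 44: grip it across the thickness about 27 mm above the origin
- key_red_tip (a point): centre of the red key's tip, 28 mm below its origin; axes as the key's. Blade 14 mm wide, 3.5 mm thick, 28 mm long, its last 6 mm tapering to a tip 9 x 2 mm; the same either way round
- key_black: a like key with a black cap, for something else; not to be moved
- dock: wooden key stand, fixed, 165 (x) x 56 (y) x 42 mm high; origin: centre of its underside; three slots 17 x 6.5 mm, 34 mm deep, at x = -50, 0, 50 mm, long side along x. The keys stand in the two outer slots (red in either), shoulders on its top, blade's width along its x. Lift a key straight up by 30 mm to free it, 75 mm to clear the other's head
- mug: bystander: striped mug, 86x120x90 mm; origin: centre of its underside
- notebook: bystander: purple notebook, 148x109x14 mm; origin: centre of its underside
- pen: bystander: white pen, 11x145x9 mm; origin: centre of its underside

How it is judged:
By the outcome, as a careful person would: the job done as asked, in the order asked, and still so for the second after the job is handed in, with the robot touching nothing.
It also fails if it takes over 45 s, if anything falls off the work surface, if the arm or the gripper's body presses on something with over 40 N, if the wrist force passes 120 N, or if a joint passes its speed limit or range.

## Working session

There is one attempt and no reset: what is moved stays moved. The work goes in short steps, Python scripts to look and compute and a tool call to move; the robot and the scene stay as the last step left them, time stands still between calls to the robot, and variables do not carry over. Pictures are saved under pics/ and viewed, at most 10 in all, crops included, and the job is handed in when it is done.

Besides the shell and the picture viewer there is one more tool, called after "Request:" by a JSON object that holds its "method" and its "body", one argument or row to a line. send_rows: Moves the arm, as the interface text tells. Shift numbers are shares of 25 mm and turn numbers shares of 6 degrees, none past 1 either way. Its arguments: {"type":"object","properties":{"steps":{"type":"array","items":{"type":"array"}},"grip":{"type":"number"},"newtons":{"type":"number"}},"required":["steps"]}

```bash
mkdir -p pics; python3 - <<'E'
from station import ctrl
import cv2,numpy as np
s=ctrl.get_state();print({k:np.round(v,3).tolist() for k,v in s.items()})
for c in("scene","top"):
    cv2.imwrite(f"pics/{c}.png",ctrl.snapshot(c)[:,:,::-1])
    for n in("key_red","key_red_tip","key_black","keyhole","lock_ring","safe","dock","lid_edge","mug","notebook","pen"):
        print(c,n,[(round(d['p'],2),np.round(d['point'],3).tolist()) for d in ctrl.place_of(c,n)[:2]])
cv2.imwrite("pics/both.png",np.vstack([cv2.imread("pics/scene.png")[:, :],cv2.imread("pics/top.png")])[:, :])
b=cv2.imread("pics/both.png");cv2.imwrite("pics/both.png",cv2.resize(b,(480,600)))
for c in("scene","top","wrist"):print(ctrl.calibration(c))
E
```

```text
{'t': 0.0, 'joints': [1.109, 0.207, 1.543, 0.0, 1.394, -0.15], 'qvel': [0.002, -0.001, -0.002, 0.0, -0.0, -0.001], 'tau': [-0.002, -38.304, -29.16, -0.0, 0.011, 0.0], 'ee_pos': [0.176, 0.547, 0.23], 'orientation': [-0.0, 0.155, 0.988, -0.001], 'wrist_force': [0.566, 0.182, 0.437], 'ft_torque': [0.005, -0.005, 0.018], 'gripper_force': 0.0, 'grip_width': 0.085}
scene key_red [(0.59, [0.437, 0.224, 0.038])]
scene key_red_tip [(0.51, [0.441, 0.225, 0.014])]
scene key_black [(0.65, [0.464, 0.319, 0.041])]
scene keyhole []
scene lock_ring [(0.7, [0.462, 0.322, 0.041])]
scene safe [(0.53, [0.441, 0.224, 0.04])]
scene dock [(0.86, [0.453, 0.272, 0.0])]
scene lid_edge [(0.62, [0.599, -0.068, 0.112]), (0.2, [0.463, 0.324, 0.04])]
scene mug [(0.83, [0.729, 0.238, -0.001])]
scene notebook [(0.83, [0.362, -0.397, 0.003])]
scene pen [(0.6, [0.343, -0.292, 0.001])]
top key_red [(0.54, [0.441, 0.227, 0.041])]
top key_red_tip [(0.22, [0.355, -0.298, 0.001])]
top key_black [(0.46, [0.468, 0.322, 0.038])]
top keyhole [(0.89, [0.556, -0.135, 0.11]), (0.59, [0.352, -0.296, -0.001])]
top lock_ring [(0.8, 
[... 857 characters left out ...]
array([[ 0.00195425, -0.99998253,  0.00557842, -0.05393545],
       [ 0.99352989,  0.00257503,  0.11354176, -0.56533562],
       [-0.11355414,  0.00532044,  0.99351756, -1.29570039],
       [ 0.        ,  0.        ,  0.        ,  1.        ]])}
{'fx': 309.70691628693146, 'fy': 309.70691628693146, 'cx': 315.3814333317683, 'cy': 198.73493064060042, 'mount': array([[ 4.51558636e-04,  9.53539038e-01,  3.01269147e-01,
         7.67193226e-02],
       [ 9.99999626e-01, -6.52822546e-04,  5.67377431e-04,
         3.54188269e-04],
       [ 7.37691821e-04,  3.01268779e-01, -9.53538976e-01,
        -1.41932711e-01],
       [ 0.00000000e+00,  0.00000000e+00,  0.00000000e+00,
         1.00000000e+00]])}
```

View pics/both.png

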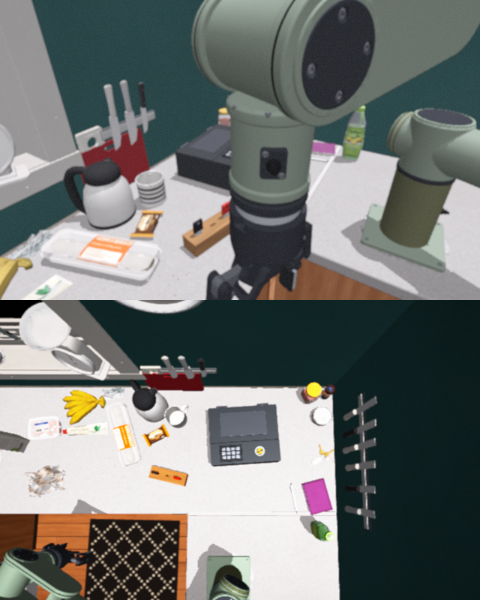

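The scene camera shows the wooden stand left of the safe, with the black and red caps in its outer slots, partly hidden by the arm. The top view shows the stand near (168,475) and the lock near (260,451) in the stacked picture. I'll move over the red key and turn the fingers across its thickness.

Request:
{"method": "send_rows", "body": {
  "steps": [
    [[-1,-0.64,0],[0,0,0]],
    [[-1,-0.64,0],[0,0,0]],
    [[-1,-0.64,0],[0,0,0]],
    [[-1,-0.64,0],[0,0,0]],
    [[-1,-0.64,0],[0,0,0]],
    [[-1,-0.64,0],[0,0,0]],
    [[-1,-0.64,0],[0,0,0]],
    [[-1,-0.64,0],[0,0,0]]
  ]
}}

```text
t: 1.87
ee_pos: [0.3282, 0.363, 0.2315]
orientation: [0.0, 0.155, 0.988, 0.0]
wrist_force: [0.1, 0.3, -0.3]
grip_width: 0.0857
gripper_force: 0.0
```

Request:
{"method": "send_rows", "body": {
  "steps": [
    [[-1,-0.64,0],[0,0,0]],
    [[-1,-0.64,0],[0,0,0]],
    [[-1,-0.64,0],[0,0,0]],
    [[-1,-0.64,0],[0,0,0]],
    [[-1,-0.64,0],[0,0,0]],
    [[-1,-0.64,0],[0,0,0]],
    [[0,0,0],[0,0,1]],
    [[0,0,0],[0,0,1]]
  ]
}}

```text
t: 2.53
ee_pos: [0.442, 0.2252, 0.2314]
orientation: [0.0, 0.262, 0.965, 0.0]
wrist_force: [-0.6, 0.4, -0.2]
grip_width: 0.0855
gripper_force: 0.0
```

Request:
{"method": "send_rows", "body": {
  "steps": [
    [[0,0,0],[0,0,1]],
    [[0,0,0],[0,0,1]],
    [[0,0,0],[0,0,1]],
    [[0,0,0],[0,0,1]],
    [[0,0,0],[0,0,1]],
    [[0,0,0],[0,0,1]],
    [[0,0,0],[0,0,1]],
    [[0,0,0],[0,0,1]]
  ]
}}

```text
t: 3.2
ee_pos: [0.4408, 0.2267, 0.2314]
orientation: [0.0, 0.63, 0.776, 0.0]
wrist_force: [0.1, -0.5, 0.0]
grip_width: 0.0854
gripper_force: 0.0
```

Request:
{"method": "send_rows", "body": {
  "steps": [
    [[0,0,0],[0,0,1]],
    [[0,0,0],[0,0,1]],
    [[0,0,0],[0,0,1]],
    [[0,0,0],[0,0,1]],
    [[0,0,0],[0,0,0.7]],
    [[0,0,0],[0,0,0]],
    [[0,0,0],[0,0,0]]
  ]
}}

```text
t: 3.78
ee_pos: [0.4408, 0.2267, 0.2313]
orientation: [0.0, 0.798, 0.602, 0.0]
wrist_force: [-0.1, 0.1, 0.2]
grip_width: 0.0855
gripper_force: 0.0
```

```bash
cat >h.py <<'E'
from station import ctrl
import cv2,numpy as np
from scipy.spatial.transform import Rotation as R
def pose():
    s=ctrl.get_state();q=s['orientation'];T=np.eye(4)
    T[:3,:3]=R.from_quat([q[1],q[2],q[3],q[0]]).as_matrix();T[:3,3]=s['ee_pos'];return T
def ray(c,px,T=None):
    k=ctrl.calibration(c);px=np.atleast_2d(px).astype(float)
    u=(px[:,0]-k['cx'])/k['fx'];v=(px[:,1]-k['cy'])/k['fy']
    if c=='wrist':
        r=np.hypot(u,v)+1e-12;d=np.c_[u/r*np.sin(r),-v/r*np.sin(r),-np.cos(r)];M=T@k['mount']
    else:
        d=np.c_[u,-v,-np.ones_like(u)];M=np.linalg.inv(k['extrinsics'])
    d=d@M[:3,:3].T;return M[:3,3],d/np.linalg.norm(d,axis=1)[:,None]
def onz(c,px,z,T=None):
    o,d=ray(c,px,T);return o+d*((z-o[2])/d[:,2:])
def tri(A,B):
    M=0;b=0
    for o,d in(A,B):
        P=np.eye(3)-np.outer(d[0],d[0]);M=M+P;b=b+P@o
    return np.linalg.solve(M,b)
def proj(p,T):
    k=ctrl.calibration('wrist');q=np.linalg.inv(T@k['mount'])@np.r_[p,1]
    x,y,z=q[0],-q[1],-q[2];h=np.hypot(x,y);r=np.arctan2(h,z)
    return k['cx']+k['fx']*r*x/h,k['cy']+k['fy']*r*y/h
def snap(c,f=None):
    T=pose();i=ctrl.snapshot(c)[:,:,::-1].copy()
    if f:cv2.imwrite('pics/'+f,i)
    return T,i
E
python3 - <<'E'
from h import *
T,i=snap('wrist','w1.png');print(T.round(3))
for n in('key_red','dock','key_black','key_red_tip'):
    print(n,[(round(d['p'],2),np.round(d['point'],4).tolist()) for d in ctrl.place_of('wrist',n)[:2]])
snap('top','t2.png')
for n in('key_red','dock','key_black','safe','keyhole','lock_ring'):
    print(n,[(round(d['p'],2),np.round(d['point'],4).tolist()) for d in ctrl.place_of('top',n)[:2]])
u,v=map(int,proj([.44,.226,.07],T));print(u,v)
cv2.imwrite('pics/w1c.png',cv2.resize(i[max(0,v-100):v+100,max(0,u-130):u+130],None,fx=3,fy=3));print(max(0,u-130),max(0,v-100))
E
```

```text
[[ 0.275  0.961  0.     0.441]
 [ 0.961 -0.275  0.     0.227]
 [ 0.     0.    -1.     0.231]
 [ 0.     0.     0.     1.   ]]
key_red [(0.64, [0.4397, 0.2292, 0.0405]), (0.28, [0.6354, -0.0718, -0.0007])]
dock [(0.87, [0.4509, 0.2743, 0.0005])]
key_black [(0.72, [0.4679, 0.3231, 0.0407])]
key_red_tip []
key_red [(0.46, [0.4416, 0.2264, 0.0406]), (0.34, [0.4541, 0.2747, -0.0013])]
dock []
key_black [(0.41, [0.5602, -0.138, 0.115])]
safe [(0.76, [0.6279, -0.066, -0.0004])]
keyhole [(0.73, [0.5541, -0.1335, 0.11])]
lock_ring []
314 181
184 81
```

View pics/w1c.png

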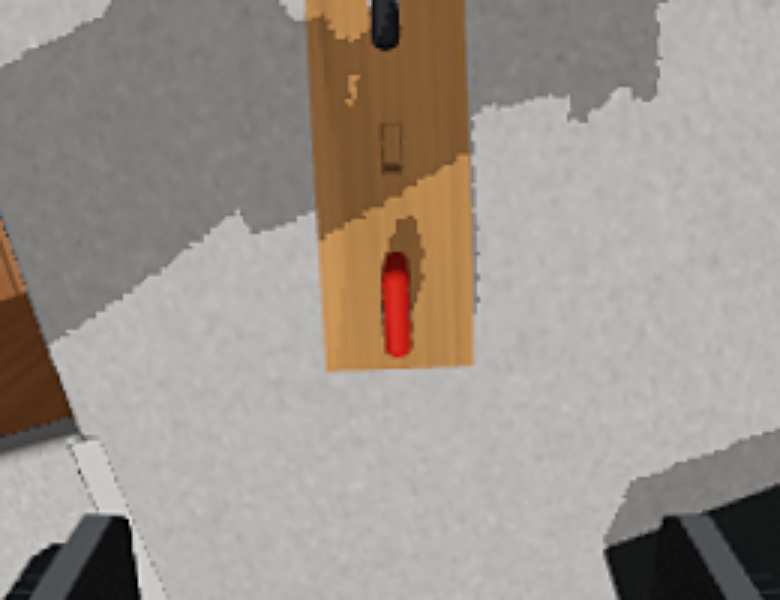

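The red cap stands at crop (397,310), i.e. pixel (316,184), with its width along the image's vertical. The stand's front end is at crop y≈368, the empty slot at (391,147) and the black cap at (385,20).

```bash
python3 - <<'E'
from h import *
T=pose()
C=lambda p:(np.array(p)/3+[184,81])
def ang(a,b,z):
    P=onz('wrist',[C(a),C(b)],z,T);d=P[0]-P[1];return P.round(4).tolist(),np.degrees(np.arctan2(d[1],d[0])).round(2)
print(ang((309,40),(328,370),.042),ang((466,5),(473,362),.042))
print('front',ang((328,370),(473,364),.042))
print('slots',ang((391,147),(397,310),.042))
print('cap top',ang((396,266),(398,354),.086))
i=cv2.imread('pics/t2.png').astype(int)
m=(i[:,:,2]>110)&(i[:,:,1]<60)&(i[:,:,0]<60)
m[:, :200]=0
n,l,s,c=cv2.connectedComponentsWithStats(m.astype(np.uint8));print(s[1:6],c[1:6])
w=cv2.imread('pics/w1.png').astype(int);mw=(w[:,:,2]>110)&(w[:,:,1]<60)&(w[:,:,0]<60)
n,l,s2,c2=cv2.connectedComponentsWithStats(mw.astype(np.uint8));print(s2[1:4],c2[1:4])
for k in range(1,min(6,n+5)):
    if k<len(c): print(tri(ray('wrist',c2[1],T),ray('top',c[k])))
E
```

```text
([[0.4367, 0.3192, 0.042], [0.4078, 0.2007, 0.042]], np.float64(76.3)) ([[0.493, 0.316, 0.042], [0.4611, 0.1886, 0.042]], np.float64(75.95))
front ([[0.4078, 0.2007, 0.042], [0.4609, 0.1879, 0.042]], np.float64(166.47))
slots ([[0.4537, 0.2742, 0.042], [0.4392, 0.2159, 0.042]], np.float64(76.04))
cap top ([[0.4459, 0.2412, 0.086], [0.4385, 0.213, 0.086]], np.float64(75.28))
[[201  98   8   2  11]
 [218  98   8   2  10]
 [237  98   9   2  18]
 [259  98   7   2  10]
 [218 101  10   3  16]] [[204.63636364  98.72727273]
 [221.1         98.2       ]
 [241.          98.5       ]
 [261.4         98.3       ]
 [221.875      101.75      ]]
[[311 170  10  30 243]] [[315.81481481 184.49382716]]
[0.58807066 0.26620287 0.60343628]
[0.59073613 0.24946327 0.58639837]
[0.59275231 0.22828785 0.56681294]
[0.59376566 0.20601246 0.55565274]
[0.58912283 0.24871582 0.57377479]
```

Request:
{"method": "send_rows", "body": {
  "steps": [
    [[0.02,0.05,1],[0,0,-0.35]],
    [[0,0,1],[0,0,0]],
    [[0,0,1],[0,0,0]],
    [[0,0,1],[0,0,0]],
    [[0,0,0],[0,0,0]],
    [[0,0,0],[0,0,0]]
  ]
}}

```text
t: 4.88
ee_pos: [0.4409, 0.2264, 0.1301]
orientation: [-0.001, 0.788, 0.616, -0.002]
wrist_force: [0.6, 0.1, 0.1]
grip_width: 0.0851
gripper_force: 0.0
```

```bash
python3 - <<'E'
from h import *
T0=np.array([[ 0.275,0.9613,0,0.4408],[0.9613,-0.275,0,0.2267],[0,0,-1,0.2313],[0,0,0,1]])
T,w=snap('wrist','w2.png');print(T[:3,3])
w=w.astype(int);mw=((w[:,:,2]>110)&(w[:,:,1]<60)&(w[:,:,0]<60)).astype(np.uint8)
n,l,s,c=cv2.connectedComponentsWithStats(mw);k=1+np.argmax(s[1:,4]);print(s[k],c[k])
ys,xs=np.where(l==k)
for yy in(ys.min()+3,ys.max()-4,int(ys.mean())):
    x=xs[ys==yy];print(yy,x.min(),x.max(),onz('wrist',[[x.mean(),yy]],.086,T).round(4))
# near-bottom top-edge end point in both views
print('tri end',tri(ray('wrist',[[316.5,199.5]],T0),ray('wrist',[[xs[ys==ys.max()].mean(),ys.max()+.5]],T)))
print(onz('wrist',[[316,ys.max()+.5]],.086,T))
print([(d['p'],d['point']) for d in ctrl.place_of('wrist','key_red')])
E
```

```text
[0.44089138 0.22642408 0.13011544]
[310 205  14  40 471] [316.76220807 224.27176221]
208 312 322 [[0.4451 0.238  0.086 ]]
240 311 322 [[0.4394 0.2162 0.086 ]]
224 311 322 [[0.4421 0.2273 0.086 ]]
tri end [0.43828    0.21147329 0.08294122]
[[0.43826492 0.21304513 0.086     ]]
[(0.77, [0.4377, 0.2259, 0.0402]), (0.25, [0.4632, 0.322, 0.0402])]
```

The two wrist views put the cap top at about 84 mm, matching the 86 mm expected, so I descend and grip.

Request:
{"method": "send_rows", "body": {
  "steps": [
    [[0.02,0.04,1],[0,0,0]],
    [[0,0,1],[0,0,0]],
    [[0,0,0.8],[0,0,0]],
    [[0,0,0.4],[0,0,0]],
    [[0,0,0],[0,0,0]],
    [[0,0,0],[0,0,0]]
  ]
}}

```text
t: 5.48
ee_pos: [0.4443, 0.2274, 0.0525]
orientation: [0.0, 0.788, 0.616, 0.001]
wrist_force: [0.2, 0.5, -0.2]
grip_width: 0.0855
gripper_force: 0.0
```

Request:
{"method": "send_rows", "body": {
  "steps": [
    [[0,0,0],[0,0,0]],
    [[0,0,0],[0,0,0]],
    [[0,0,0],[0,0,0]],
    [[0,0,0],[0,0,0]],
    [[0,0,0],[0,0,0]],
    [[0,0,0],[0,0,0]],
    [[0,0,0],[0,0,0]],
    [[0,0,0],[0,0,0]]
  ],
  "grip": 1,
  "newtons": 50
}}

```text
t: 6.15
ee_pos: [0.4431, 0.2272, 0.0515]
orientation: [-0.0, 0.788, 0.616, -0.0]
wrist_force: [-1.7, 0.1, 2.9]
grip_width: 0.0082
gripper_force: 52.3
```

Request:
{"method": "send_rows", "body": {
  "steps": [
    [[0,0,0],[0,0,0]],
    [[0,0,0],[0,0,0]],
    [[0,0,0],[0,0,0]],
    [[0,0,0],[0,0,0]]
  ]
}}

```text
t: 6.48
ee_pos: [0.4431, 0.2272, 0.0515]
orientation: [-0.0, 0.788, 0.616, -0.0]
wrist_force: [-1.6, 0.1, 4.6]
grip_width: 0.0084
gripper_force: 52.7
```

Request:
{"method": "send_rows", "body": {
  "steps": [
    [[0,0,-0.4],[0,0,0]],
    [[0,0,-0.8],[0,0,0]],
    [[0,0,-1],[0,0,0]],
    [[0,0,-1],[0,0,0]],
    [[0,0,-1],[0,0,0]],
    [[0,0,-1],[0,0,0]],
    [[0,0,-1],[0,0,0]],
    [[0,0,-1],[0,0,0]]
  ]
}}

```text
t: 7.15
ee_pos: [0.4433, 0.2268, 0.2328]
orientation: [0.0, 0.788, 0.616, 0.0]
wrist_force: [-0.8, 0.7, -0.1]
grip_width: 0.0082
gripper_force: 51.8
```

Request:
{"method": "send_rows", "body": {
  "steps": [
    [[-0.93,0.56,0],[0,0,0]],
    [[-0.93,0.56,0],[0,0,0]],
    [[-0.93,0.56,0],[0,0,0]],
    [[-0.93,0.56,0],[0,0,0]],
    [[-0.93,0.56,0],[0,0,0]],
    [[-0.93,0.56,0],[0,0,0]],
    [[-0.93,0.56,0],[0,0,0]],
    [[-0.93,0.56,0],[0,0,0]]
  ]
}}

```text
t: 7.82
ee_pos: [0.5074, 0.018, 0.2316]
orientation: [0.0, 0.788, 0.616, 0.0]
wrist_force: [0.2, -0.2, 0.6]
grip_width: 0.0081
gripper_force: 51.8
```

Request:
{"method": "send_rows", "body": {
  "steps": [
    [[-0.93,0.56,0],[0,0,0]],
    [[-0.93,0.56,0],[0,0,0]],
    [[-0.93,0.56,0],[0,0,0]],
    [[-0.93,0.56,0],[0,0,0]],
    [[-0.93,0.56,0],[0,0,0]],
    [[-0.93,0.56,0],[0,0,0]],
    [[0,0,0],[0,0,-1]],
    [[0,0,0],[0,0,-1]]
  ]
}}

```text
t: 8.48
ee_pos: [0.5552, -0.1383, 0.2312]
orientation: [0.0, 0.718, 0.696, -0.0]
wrist_force: [0.3, 0.7, -0.4]
grip_width: 0.0081
gripper_force: 51.9
```

Request:
{"method": "send_rows", "body": {
  "steps": [
    [[0,0,0],[0,0,-1]],
    [[0,0,0],[0,0,-1]],
    [[0,0,0],[0,0,-1]],
    [[0,0,0],[0,0,-1]],
    [[0,0,0],[0,0,-1]],
    [[0,0,0],[0,0,-1]],
    [[0,0,0],[0,0,0]],
    [[0,0,0],[0,0,0]]
  ]
}}

```text
t: 9.15
ee_pos: [0.5549, -0.1363, 0.2313]
orientation: [0.0, 0.47, 0.882, -0.0]
wrist_force: [0.8, 0.5, 0.9]
grip_width: 0.0081
gripper_force: 51.9
```

```bash
python3 - <<'E'
from h import *
T,i=snap('wrist','w3.png');print(T.round(4))
for n in('keyhole','lock_ring','lid_edge','key_red','key_red_tip'):
    print(n,[(round(d['p'],2),np.round(d['point'],4).tolist()) for d in ctrl.place_of('wrist',n)[:2]])
u,v=map(int,proj([.556,-.135,.11],T));print(u,v);u0,v0=max(0,u-100),max(0,v-60);print(u0,v0)
cv2.imwrite('pics/w3c.png',cv2.resize(i[v0:v0+150,u0:u0+200],None,fx=4,fy=4,interpolation=cv2.INTER_CUBIC))
E
```

```text
[[-5.574e-01  8.302e-01  1.000e-04  5.549e-01]
 [ 8.302e-01  5.574e-01 -3.000e-04 -1.363e-01]
 [-4.000e-04 -1.000e-04 -1.000e+00  2.313e-01]
 [ 0.000e+00  0.000e+00  0.000e+00  1.000e+00]]
keyhole [(0.82, [0.5589, -0.1307, 0.1075]), (0.3, [0.7311, 0.2323, 0.0006])]
lock_ring [(0.71, [0.5529, -0.1312, 0.1116]), (0.15, [0.3474, -0.2889, 0.0001])]
lid_edge [(0.82, [0.5985, -0.0691, 0.1132])]
key_red [(0.7, [0.5545, -0.1345, 0.219])]
key_red_tip [(0.64, [0.5583, -0.1356, 0.1951])]
316 191
216 131
```

View pics/w3c.png

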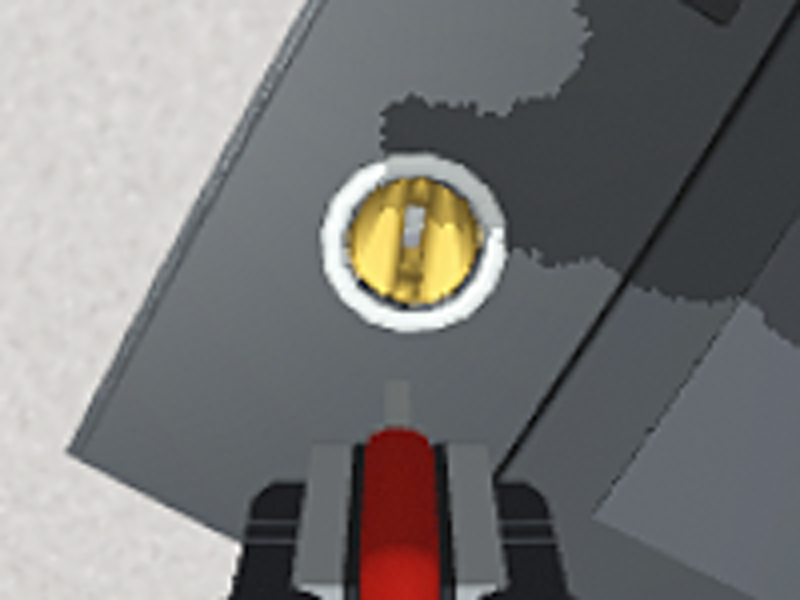

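The lock ring is centred at crop (414,243), i.e. pixel (319.6,191.7), with the keyway running from (418,180) to (411,305), close to the blade's present direction. The blade tip shows at (398,382).

```bash
python3 - <<'E'
from h import *
T=pose();C=lambda p:(np.array(p)/4+[216-.5+.125,131-.5+.125])
rc=onz('wrist',[C((414.5,242.5))],.112,T)[0];print('ring',rc)
def ang(a,b,z):
    P=onz('wrist',[C(a),C(b)],z,T);d=P[0]-P[1];return P.round(4).tolist(),np.degrees(np.arctan2(d[1],d[0])).round(2)
print('keyway',ang((418,182),(411,303),.110)); print('groove edges',ang((432,185),(426,300),.11),ang((404,183),(396,300),.11))
print('lidedge',ang((795,5),(503,470),.11))
print('toolx deg',np.degrees(np.arctan2(T[1,0],T[0,0])))
tip=onz('wrist',[C((398,382))],T[2,3]-.0375,T)[0];print('tip end seen',tip,'in tool',T[:3,:3].T@(tip-T[:3,3]))
d=T[:3,:3].T@(rc-T[:3,3]);print('ring in tool mm',d*1e3)
E
```

```text
ring [ 0.55734641 -0.13301396  0.112     ]
keyway ([[0.5506, -0.1217, 0.11], [0.565, -0.1456, 0.11]], np.float64(121.04))
groove edges ([[0.5535, -0.1205, 0.11], [0.5674, -0.1431, 0.11]], np.float64(121.55)) ([[0.5482, -0.1236, 0.11], [0.5618, -0.1469, 0.11]], np.float64(120.27))
lidedge ([[0.5962, -0.0418, 0.11], [0.6067, -0.1681, 0.11]], np.float64(94.76))
toolx deg 123.99269971950903
tip end seen [ 0.55389129 -0.13414447  0.19380518] in tool [0.00222348 0.00027098 0.03749974]
ring in tool mm [  1.23849058   3.77001536 119.30493152]
```

Request:
{"method": "send_rows", "body": {
  "steps": [
    [[0.06,0.14,0.9],[0,0,0.5]],
    [[0,0,1],[0,0,0]],
    [[0,0,0.6],[0,0,0]],
    [[0,0,0.3],[0,0,0]],
    [[0,0,0],[0,0,0]],
    [[0,0,0],[0,0,0]]
  ]
}}

```text
t: 9.95
ee_pos: [0.5572, -0.133, 0.1615]
orientation: [0.0, 0.492, 0.87, -0.0]
wrist_force: [0.2, -0.0, -0.6]
grip_width: 0.0084
gripper_force: 51.9
```

```bash
python3 - <<'E'
from h import *
T,i=snap('wrist','w4.png');print(T.round(4)); print(np.degrees(np.arctan2(T[1,0],T[0,0])))
p=T[:3,3]
u,v=map(int,proj(p-[0,0,.04],T));u0,v0=u-66,v-60;print(u0,v0)
# expected tip corner & ring center
for q in([.0045,0,.0375],[0,0,.0375],[.007,0,.0315]):print(np.round(proj((T@np.r_[q,1])[:3],T),1))
cv2.imwrite('pics/w4c.png',cv2.resize(i[v0:v0+100,u0:u0+133],None,fx=6,fy=6,interpolation=cv2.INTER_CUBIC))
E
```

```text
[[-5.154e-01  8.570e-01  1.000e-04  5.572e-01]
 [ 8.570e-01  5.154e-01 -1.000e-04 -1.330e-01]
 [-1.000e-04  1.000e-04 -1.000e+00  1.615e-01]
 [ 0.000e+00  0.000e+00  0.000e+00  1.000e+00]]
121.02282126027386
248 167
[314.7 222.8]
[314.7 229.4]
[314.7 222.7]
```

View pics/w4c.png

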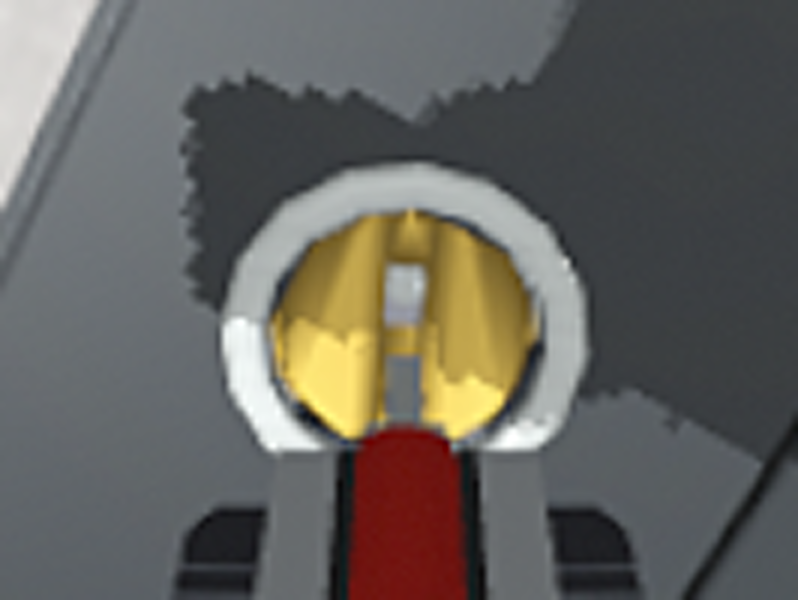

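The blade at crop columns 387–421 lines up with the keyway at columns 386–427. The ring is centred at column 405 with its top edge at row 163, and the tip's near corner is at row 353.

```bash
python3 - <<'E'
from h import *
T=pose();C=lambda p:(np.array(p)/6+[248-.42,167-.42])
inv=np.linalg.inv(T)
def tl(p,z):return (inv@np.r_[onz('wrist',[C(p)],z,T)[0],1])[:3]*1e3
print('ring top edge(+20.5)',tl((408,163),.112)); print('left',tl((222,335),.112),'right',tl((588,335),.112))
print('keyway far end?',tl((410,212),.11))
print('tip corner(+4.5)',tl((404,353),T[2,3]-.0375)); print('lower tip', tl((404,353),T[2,3]-.0395))
E
```

```text
ring top edge(+20.5) [19.55814562  0.54990858 50.41417359]
left [ -0.52169621 -20.24597598  50.42117873] right [-0.5093666  20.70134887 50.4712762 ]
keyway far end? [13.32879893  0.77385866 52.42452128]
tip corner(+4.5) [ 2.72960872  0.1448682  37.49584209]
lower tip [ 1.900603    0.140545   39.49718097]
```

Request:
{"method": "send_rows", "body": {
  "steps": [
    [[0.016,0.005,0.3],[0,0,0]],
    [[0,0,0.2],[0,0,0]],
    [[0,0,0.1],[0,0,0]],
    [[0,0,0.1],[0,0,0]],
    [[0,0,0],[0,0,0]]
  ]
}}

```text
t: 10.42
ee_pos: [0.5564, -0.1323, 0.1431]
orientation: [-0.001, 0.492, 0.871, -0.0]
wrist_force: [0.1, 0.4, 0.0]
grip_width: 0.0086
gripper_force: 51.9
```

Request:
{"method": "send_rows", "body": {
  "steps": [
    [[0,0,0.08],[0,0,0]],
    [[0,0,0.08],[0,0,0]],
    [[0,0,0],[0,0,0]]
  ]
}}

```text
t: 10.67
ee_pos: [0.5566, -0.1324, 0.1394]
orientation: [-0.0, 0.492, 0.871, -0.0]
wrist_force: [-1.0, 0.7, 0.2]
grip_width: 0.0082
gripper_force: 51.9
```

Request:
{"method": "send_rows", "body": {
  "steps": [
    [[0,0,0.08],[0,0,0]],
    [[0,0,0.08],[0,0,0]],
    [[0,0,0],[0,0,0]]
  ]
}}

```text
t: 10.92
ee_pos: [0.5566, -0.1324, 0.1353]
orientation: [-0.0, 0.492, 0.87, -0.0]
wrist_force: [-0.2, 0.1, -0.5]
grip_width: 0.008
gripper_force: 51.9
```

Request:
{"method": "send_rows", "body": {
  "steps": [
    [[0.01,0,0.08],[0,0,0]],
    [[0,0,0.08],[0,0,0]],
    [[0,0,0],[0,0,0]]
  ]
}}

```text
t: 11.17
ee_pos: [0.5565, -0.1321, 0.1312]
orientation: [-0.0, 0.492, 0.87, 0.0]
wrist_force: [0.9, 0.1, -1.2]
grip_width: 0.008
gripper_force: 51.9
```

```bash
python3 -c "
from h import *
s=ctrl.get_state();print(s['ft_torque'],s['wrist_force'],s['ee_pos'])"
```

```text
[ 0.01798614 -0.00761239 -0.04126573] [ 0.88599981  0.08866296 -1.16722707] [ 0.55647566 -0.13213842  0.13124651]
```

Request:
{"method": "send_rows", "body": {
  "steps": [
    [[0,0,0.08],[0,0,0]],
    [[0,0,0.08],[0,0,0]],
    [[0,0,0.04],[0,0,0]],
    [[0,0,0],[0,0,0]]
  ]
}}

```text
t: 11.5
ee_pos: [0.5566, -0.1322, 0.1264]
orientation: [-0.0, 0.492, 0.87, 0.0]
wrist_force: [0.2, -0.9, -1.2]
grip_width: 0.0082
gripper_force: 51.9
```

Request:
{"method": "send_rows", "body": {
  "steps": [
    [[0,0,0.06],[0,0,0]],
    [[0,0,0.06],[0,0,0]],
    [[0,0,0.04],[0,0,0]],
    [[0,0,0],[0,0,0]]
  ]
}}

```text
t: 11.83
ee_pos: [0.5567, -0.1323, 0.123]
orientation: [0.0, 0.492, 0.871, -0.0]
wrist_force: [-1.5, -0.5, 2.5]
grip_width: 0.0081
gripper_force: 52.3
```

Request:
{"method": "send_rows", "body": {
  "steps": [
    [[0,0,0.05],[0,0,0]],
    [[0,0,0.04],[0,0,0]],
    [[0,0,0],[0,0,0]]
  ]
}}

```text
t: 12.08
ee_pos: [0.5568, -0.1324, 0.1207]
orientation: [0.0, 0.492, 0.871, -0.0]
wrist_force: [-2.3, -0.4, 4.3]
grip_width: 0.008
gripper_force: 52.6
```

Request:
{"method": "send_rows", "body": {
  "steps": [
    [[0,0,0.04],[0,0,0]],
    [[0,0,0.03],[0,0,0]],
    [[0,0,0],[0,0,0]]
  ]
}}

```text
t: 12.33
ee_pos: [0.5568, -0.1324, 0.1191]
orientation: [0.0, 0.492, 0.871, -0.0]
wrist_force: [-3.0, -0.9, 5.3]
grip_width: 0.0085
gripper_force: 52.7
```

Request:
{"method": "send_rows", "body": {
  "steps": [
    [[0,0,0.03],[0,0,0]],
    [[0,0,0],[0,0,0]]
  ]
}}

```text
t: 12.5
ee_pos: [0.5568, -0.1325, 0.1188]
orientation: [0.0, 0.492, 0.87, -0.0]
wrist_force: [-3.6, -0.5, 6.6]
grip_width: 0.0083
gripper_force: 53.0
```

Request:
{"method": "send_rows", "body": {
  "steps": [
    [[0,0,0],[0,0,0.5]],
    [[0,0,0],[0,0,0.5]],
    [[0,0,0],[0,0,0.5]],
    [[0,0,0],[0,0,0]]
  ]
}}

```text
t: 12.83
ee_pos: [0.5573, -0.1324, 0.1188]
orientation: [0.001, 0.56, 0.829, 0.0]
wrist_force: [-2.6, -0.3, 6.7]
grip_width: 0.0082
gripper_force: 52.9
```

```bash
python3 -c "
from h import *
s=ctrl.get_state();print(s['ft_torque'],s['wrist_force'],s['ee_pos']);T=pose();print(np.degrees(np.arctan2(T[1,0],T[0,0])))"
```

```text
[0.05224335 0.49016252 0.00432224] [-2.58525691 -0.33158966  6.71491292] [ 0.55726403 -0.13243873  0.11884126]
111.94533169618431
```

Request:
{"method": "send_rows", "body": {
  "steps": [
    [[0,0,0],[0,0,0.5]],
    [[0,0,0],[0,0,0.5]],
    [[0,0,0],[0,0,0.5]],
    [[0,0,0],[0,0,0]]
  ]
}}

```text
t: 13.17
ee_pos: [0.5573, -0.1324, 0.1188]
orientation: [0.001, 0.623, 0.782, 0.0]
wrist_force: [-3.1, 0.3, 6.9]
grip_width: 0.0082
gripper_force: 52.9
```

```bash
python3 -c "
from h import *
s=ctrl.get_state();print(s['ft_torque'],s['wrist_force'],s['ee_pos']);T=pose();print(np.degrees(np.arctan2(T[1,0],T[0,0])))"
```

```text
[-0.04633377  0.40232507  0.06803156] [-3.07648323  0.28871533  6.89488836] [ 0.55732735 -0.13240168  0.11883962]
102.9626704587227
```

Request:
{"method": "send_rows", "body": {
  "steps": [
    [[0,0,0],[0,0,0.5]],
    [[0,0,0],[0,0,0.5]],
    [[0,0,0],[0,0,0.5]],
    [[0,0,0],[0,0,0]]
  ]
}}

```text
t: 13.5
ee_pos: [0.5575, -0.1324, 0.1188]
orientation: [0.001, 0.682, 0.731, 0.0]
wrist_force: [-2.2, 0.3, 5.5]
grip_width: 0.0084
gripper_force: 52.9
```

```bash
python3 -c "
from h import *
s=ctrl.get_state();print(s['ft_torque'],s['wrist_force'],s['ee_pos']);T,i=snap('wrist','w5.png');print(np.degrees(np.arctan2(T[1,0],T[0,0])))
snap('scene','s5.png')
for c in('wrist','scene'):
  print([(d['p'],d['point']) for d in ctrl.place_of(c,'lid_edge')])"
```

```text
[-0.01261505  0.35947347  0.02288053] [-2.22022497  0.26954834  5.5136811 ] [ 0.55750937 -0.13239985  0.11881695]
93.94187173037227
[(0.8, [0.6016, -0.0637, 0.1393])]
[(0.59, [0.6041, -0.0678, 0.1562])]
```

```bash
python3 -c "
import cv2,numpy as np
cv2.imwrite('pics/c5.png',np.vstack([cv2.imread('pics/w5.png')[50:330],cv2.imread('pics/s5.png')[100:400]]))"
```

```text
(no output)
```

View pics/c5.png

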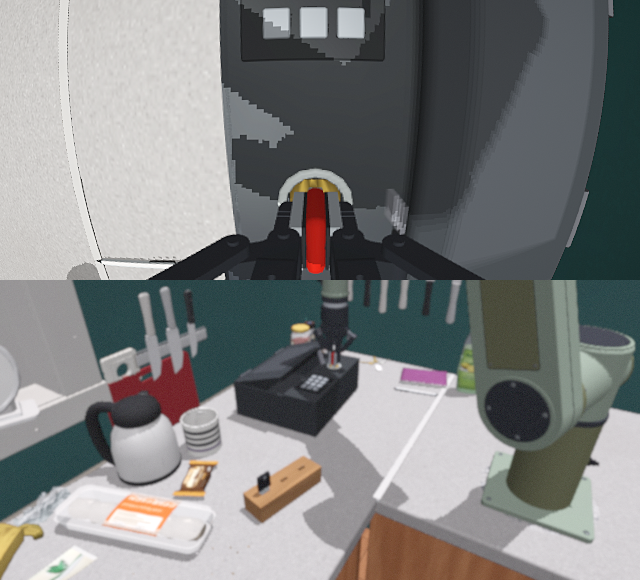

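The lid is up: its gap and the bolt show at (398,212) in the wrist half, and the raised lid shows at (280,370) in the scene half. I'll open the fingers only partway, because the lid edge is close behind them, and then rise.

Request:
{"method": "send_rows", "body": {
  "steps": [
    [[0,0,0],[0,0,0]],
    [[0,0,0],[0,0,0]],
    [[0,0,0],[0,0,0]],
    [[0,0,0],[0,0,0]]
  ],
  "grip": 0.5
}}

```text
t: 14.03
ee_pos: [0.5566, -0.1321, 0.1174]
orientation: [-0.0, 0.682, 0.732, 0.0]
wrist_force: [-0.1, 0.1, -0.5]
grip_width: 0.0212
gripper_force: 0.0
```

Request:
{"method": "send_rows", "body": {
  "steps": [
    [[0,0,-0.1],[0,0,0]],
    [[0,0,-0.3],[0,0,0]],
    [[0,0,-0.6],[0,0,0]],
    [[0,0,-1],[0,0,0]],
    [[0,0,-1],[0,0,0]],
    [[0,0,-1],[0,0,0]],
    [[0,0,0],[0,0,0]],
    [[0,0,0],[0,0,0]]
  ]
}}

```text
t: 14.7
ee_pos: [0.5583, -0.1329, 0.2209]
orientation: [0.003, 0.682, 0.732, 0.001]
wrist_force: [0.0, 0.1, -0.5]
grip_width: 0.0215
gripper_force: 0.0
```

```bash
python3 - <<'E'
from h import *
T,i=snap('wrist','w6.png')
for n in('key_red','lid_edge','keyhole'):print(n,[(round(d['p'],2),np.round(d['point'],4)) for d in ctrl.place_of('wrist',n)[:1]])
snap('scene');print([(d['p'],d['point']) for d in ctrl.place_of('scene','lid_edge')])
cv2.imwrite('pics/w6c.png',cv2.resize(i[100:300,200:460],None,fx=3,fy=3))
E
```

```text
key_red [(0.79, array([ 0.5549, -0.1327,  0.1107]))]
lid_edge [(0.61, array([ 0.6055, -0.0699,  0.1544]))]
keyhole [(0.73, array([ 0.5558, -0.13  ,  0.1072]))]
[(0.72, [0.6074, -0.0707, 0.155])]
```

View pics/w6c.png

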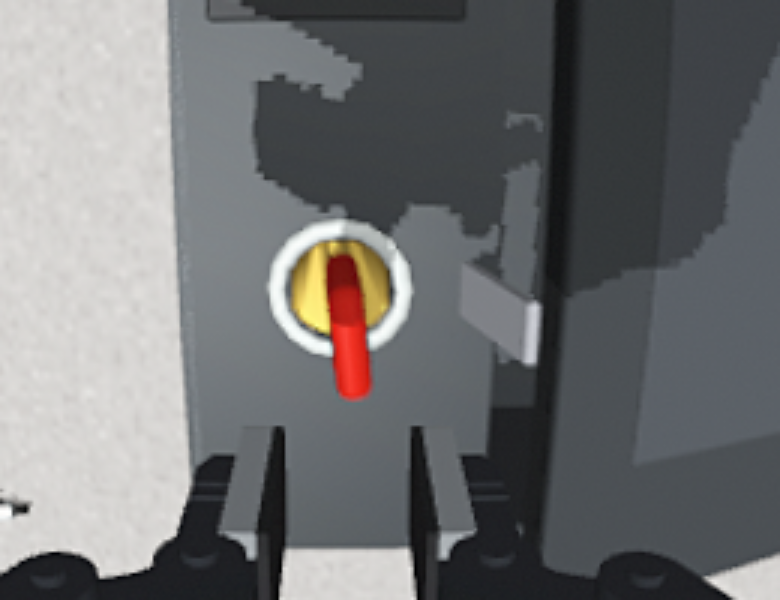

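The red key stands upright in the lock at crop (350,310), the lid is raised to z≈0.155, and the gripper is clear of everything.

```bash
python3 -c "
from station import ctrl
print(ctrl.sign_off())"
```

```text
the job is handed in; nothing more can be done
None
```

The safe is open: the red key went fully home and was turned clockwise until the lid sprang up about 45 mm. It is left standing in the lock, the gripper is clear, and the job is handed in.

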